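# Tilt the rolling pin out of the two-tier utensil tray

## Task

The rolling pin lies in the bottom of the grey utensil tray and is longer than any gap the sliding upper tray can leave. Slide the upper tray aside, tilt the pin out through the gap without forcing it against the trays, and finish while still gripping the pin and holding it up still and roughly level, well clear above both trays (a hand's breadth over the upper one), ready for me to take. Leave the wooden spoon in the tray and the things standing round about where they are.

Things in the scene. Friction and masses are not known exactly. Their poses are not given: they have to be found in the camera images.
- utensil_tray: Grey plastic utensil tray, fixed, open on top, 196 mm (its x) by 400 mm (its y) outside, walls and floor 4 mm thick, rim 65 mm above the worktop; origin at the centre of its underside. A divider along its y in the middle, top 36 mm above the worktop, makes two lanes. A tall cupboard stands to its right (world -y).
- lane_a (a point): Middle of one lane's floor, 4 mm above the worktop, at x = -48 mm of the tray. Each lane is 92 mm wide and 392 mm long (y). One lane holds the rolling pin, the other the wooden spoon, either way round, both lying along y.
- lane_b (a point): The same for the other lane, at x = +48 mm of the tray.
- upper (a joint): Position (m) of the shallow grey upper tray along the y of utensil_tray: 0 = against the -y end, 0.212 = against the +y end; at either end it leaves its largest gap, 212 mm, at the other. It cannot be lifted off. It slides on the rims with about 1.5 N of friction plus 8 N per m/s of drag and stays where it is left; push it on an end wall.
- upper_mid (a point): Centre of the upper tray in plan, at its top edge, 102 mm above the worktop. The upper tray is 200 mm wide (210 mm over its side skirts), 180 mm long along the tray's y (end walls 90 mm either side of this point), 36 mm high with 4 mm walls; its underside is 66 mm above the worktop. Small cutlery and pegs in it are fixed to it.
- rolling_pin: Small plain wooden rolling pin, 300 mm long over all, 0.13 to 0.25 kg: a barrel 34 mm in diameter and 190 mm long, with a turned handle 55 mm long (23 mm at its thickest) at each end. Origin on its axis at mid-length, which is the centre of mass; its y axis runs along the pin. It lies on the tray's floor, its axis 21 mm above the worktop, and can roll.
- pin_end_a (a point): Centre of the pin's end face, 150 mm from its middle along its +y axis.
- pin_end_b (a point): Centre of the pin's other end face, 150 mm from its middle along its -y axis.
- wooden_spoon: Slim wooden spoon, 282 mm long and 44 mm wide at the bowl, 12 mm thick, lying along y in the other lane; origin on its axis at about mid-length. Not to be taken.
- fruit_bowl: Pale bowl 160 mm across with two apples, about 95 mm high, origin at the centre of its underside. Bystander.
- milk_jug: Steel milk jug, 78 x 103 mm, 84 mm high, origin at the centre of its underside. Bystander.

How it is judged:
At the end, for the whole second after the job is handed in: The rolling pin is held still in the fingers, touching neither tray, both its ends at least 160 mm above the worktop (57 mm above the upper tray's top) and the pin within about 17 degrees of level; the wooden spoon still lies in the tray (height (world z) of each of pin_end_a, pin_end_b above 0.16 m and angle between rolling_pin's own y axis and vertical between 1.27 and 1.87 rad and contact force between rolling_pin and the fingers above 1 N and contact force between rolling_pin and utensil_tray below 0.1 N and linear speed of rolling_pin below 0.03 m/s and horizontal distance between wooden_spoon and utensil_tray below 0.11 m and height (world z) of wooden_spoon below 0.05 m); the arm keeps its last pose, push and grip.
It fails at once if the pin is forced against the trays (over 40 N) (contact force between rolling_pin and utensil_tray above 40 N).
It fails at once if the fruit bowl or the milk jug is shifted more than 30 mm (distance of any of fruit_bowl, milk_jug from where it was at the start of the episode above 0.03 m).
It also fails if it takes over 48 s, if anything falls off the work surface, if the arm or the gripper's body presses on something with over 40 N, if the wrist force passes 120 N, or if a joint passes its speed limit or range.

## Robot

A 6-joint arm with a two-finger parallel gripper is mounted at the origin on a cart in front of the work surface, level with it; the furniture and walls round the work are solid. World frame = base frame: x ahead of the robot, y to its left, z up, the work surface at z = 0. Lengths are in m, angles in rad, forces in N, time in s.
With the tool pointing down it reaches from about 0.4 to 0.825 m from the base axis. Payload 7 kg.
Tool frame: the origin (TCP) lies on the centre line of the jaws, within the pads' length; the fingertips stand tip_reach ahead of it and the grasp point (between the pads) is the TCP (tip_reach is the distance from the TCP to the fingertips, in m); z points along the fingers, y is the line along which they close (so a half turn about z gives the same grasp; the last joint's range is limited). The gripper opens to 88 mm and grips with 3 to 60 N. Pads are 19 mm wide; open, the fingers measure 130 mm over their backs; the gripper's body (78 mm by 193 mm) begins 47 mm behind the grasp point.
Start: joints at [1.604, 0.359, 0.012, 0, -1.224, -0.288], TCP at [0.17, 0.653, 0.246] pointing down, gripper open.
Joint ranges: [-3.07, 3.07], [-1.43, 2.12], [-1.02, 1.25], [-3.03, 1.67], [-3.05, -0], [-3.03, 3.03]. Speed limits (rad/s): [2.39, 2.39, 3.01, 3.14, 3.14, 3.14].

## Interface

Orientations are given as [roll, pitch, yaw] about the fixed x, y, z axes, in that order (R = Rz(yaw) Ry(pitch) Rx(roll)).
In Python, from station import get_state, grab_frame, calibration, job_done, find_in, mark_of, tip_reach gives the robot as it stands.
- The arm moves only by the shell command python3 -m handwheel 'ROWS' [OPENING] [FORCE]. ROWS is JSON, a list of rows, each an object with "delta_pos": the shift along the world's x, y, z in units of 30 mm (1.0 is 30 mm), a list of three; "dr": the turn, a rotation vector about the world's x, y, z in degrees, a list of three. In form: [{"delta_pos": [tx, ty, tz], "dr": [rx, ry, rz]}, ...]. A call has 1 to 10 rows; each row shifts and turns the commanded pose from where the row before left it; what a row does not reach is not made up. A row lasts 1/10 s, in which the tool goes at most 50 mm and 8.59 degrees, less where a joint would pass 70% of its speed; a pose out of reach is approached as far as the arm can. A call is refused whole if a number of a shift passes 1 or a number of a turn 8.59, either way. A call with a gripper value outside its range is refused whole. OPENING is the closure, from -1 (fully open) to 1 (shut), set as the call begins (- or left out, the last holds). The fingers move at their own pace and stop on an object; FORCE is the grip in N (left out, the last holds). Time passes only in rows, so rows that do not move let the fingers close. It gives the time, the measured TCP pose, the force, the opening and the grip force at its end, in the units of the state.
- get_state(): the state, without advancing time (a new reading comes with each control period).
- grab_frame(name): name is "side" or "top"; returns the picture (420x560x3 uint8, red, green, blue); there is no depth.
- calibration(name): a dict with "fx", "fy", "cx", "cy" (pixels), "extrinsics" (4x4, takes a point from world to camera coordinates). Camera axes: x right, y down, z forward; pixel columns grow to the right and rows downward; lengths in m; the calibration is good to about 2 mm. A picture is of the moment at which its call begins. calibration takes no time and is no camera call.
- job_done(): hands the job in; it is judged then, once.
Trained networks look in the newest picture that a camera, given by its name, has taken for a name from the list of things; names that differ only in an ending like _2 or _b are one class to them, and where a whole thing is asked for, a point or a joint stands for the part that bears it (a point fixed in the world has none). Each returns a list of dicts, best first, with "conf" (0 to 1); they miss things now and then, are a little off and sometimes report something else, mostly with a low value. They report only what shows in the picture. A call takes as long as a camera call.
- find_in(camera, query): "location" ([column, row] in pixels, amid what is visible of it).
- mark_of(camera, query): "location" ([column, row] in pixels: a listed point, or the origin of a listed thing).
The state is a dict: "t": time; "q": joint angles; "qd": joint speeds; "joint_efforts": joint torques, N m; "eef_pos": TCP position; "ee_rot": TCP orientation; "force": force on the tool from outside, world axes, zero at the start; "moment": the same for the moment, N m; "width": finger opening in m; "gripper_force": force on a finger pad.
Only numpy, scipy, OpenCV 4.12 (cv2) and the standard library are available. Lean on these libraries where they do the work, as an engineer would, in place of code of your own. Each camera call takes 0.05 s, during which the arm holds its last target. There are 200 camera calls.

## Working session

There is one attempt and no reset: what is moved stays moved. The work goes in short steps, Python scripts to look and compute and a shell command to move; the robot and the scene stay as the last step left them, time stands still between calls to the robot, and variables do not carry over. Pictures are saved under pics/ and viewed, at most 10 in all, crops included, and the job is handed in when it is done.

```bash
mkdir -p pics; cat > h.py <<'E'
import numpy as np, cv2
from station import *
def ray(cam,px):
    c=calibration(cam);E=np.array(c["extrinsics"]);R,t=E[:3,:3],E[:3,3]
    d=R.T@np.array([(px[0]-c["cx"])/c["fx"],(px[1]-c["cy"])/c["fy"],1]);return -R.T@t,d
def at(cam,px,z):
    o,d=ray(cam,px);return (o+d*(z-o[2])/d[2]).round(4)
def save(cam,n): cv2.imwrite(f"pics/{n}.png",cv2.cvtColor(grab_frame(cam),cv2.COLOR_RGB2BGR))
E
python3 - <<'E'
from h import *
s=get_state();print(s["t"],s["eef_pos"],s["ee_rot"],tip_reach if not callable(tip_reach) else tip_reach())
save("top","t0");save("side","s0")
Z=dict(utensil_tray=0,upper_mid=.102,rolling_pin=.021,pin_end_a=.021,pin_end_b=.021,wooden_spoon=.012,lane_a=.004,lane_b=.004,fruit_bowl=0,milk_jug=0)
for cam in("top","side"):
  print(cam,ray(cam,[280,210])[0])
  for q,z in Z.items():
    for r in mark_of(cam,q)[:2]: print(q,round(r["conf"],2),np.round(r["location"]),at(cam,r["location"],z))
E
```

```text
0.0 [0.1700284  0.652756   0.24461445] [ 3.13993531e+00 -1.43581173e-04 -2.54909930e-01] 0.019
top [0.09036059 0.18960916 1.25641429]
utensil_tray 0.93 [369. 230.] [0.5103 0.0245 0.    ]
upper_mid 0.64 [370. 214.] [0.5142 0.0395 0.102 ]
pin_end_a 0.91 [303. 244.] [0.4505 0.184  0.021 ]
pin_end_a 0.62 [431. 249.] [ 0.4694 -0.1227  0.021 ]
pin_end_b 0.91 [303. 244.] [0.4505 0.184  0.021 ]
pin_end_b 0.62 [431. 249.] [ 0.4694 -0.1227  0.021 ]
fruit_bowl 0.97 [168. 184.] [0.5775 0.5421 0.    ]
milk_jug 0.66 [214. 235.] [0.4556 0.4051 0.    ]
side [ 0.19199732 -0.54558323  0.77345999]
utensil_tray 0.89 [303. 284.] [0.5041 0.0337 0.    ]
upper_mid 0.87 [303. 246.] [0.5044 0.0426 0.102 ]
pin_end_a 0.6 [320. 338.] [ 0.4676 -0.1065  0.021 ]
pin_end_b 0.6 [320. 338.] [ 0.4676 -0.1065  0.021 ]
wooden_spoon 0.56 [335. 282.] [0.5615 0.0031 0.012 ]
lane_a 0.88 [287. 293.] [0.4625 0.0222 0.004 ]
lane_a 0.7 [328. 275.] [0.5602 0.0305 0.004 ]
lane_b 0.88 [287. 293.] [0.4625 0.0222 0.004 ]
lane_b 0.7 [328. 275.] [0.5602 0.0305 0.004 ]
fruit_bowl 0.71 [246. 145.] [0.5806 0.558  0.    ]
milk_jug 0.96 [221. 183.] [0.4607 0.4202 0.    ]
```

```bash
python3 -c "
import cv2,numpy as np
a=cv2.imread('pics/t0.png');b=cv2.imread('pics/s0.png')
cv2.imwrite('pics/c0.png',cv2.resize(np.vstack([a,b]),(560,840))[:, :]) if 0 else None"; ls pics
```

```text
s0.png
t0.png
```

View pics/t0.png

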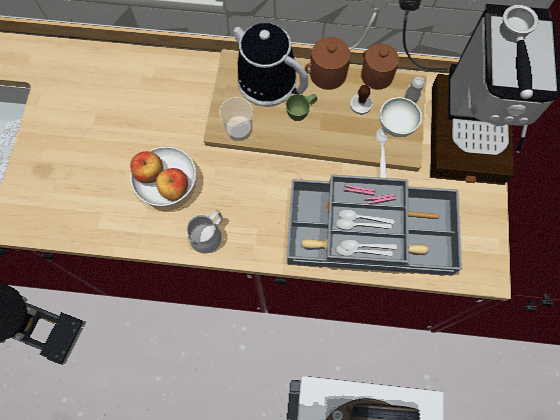

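View pics/s0.png

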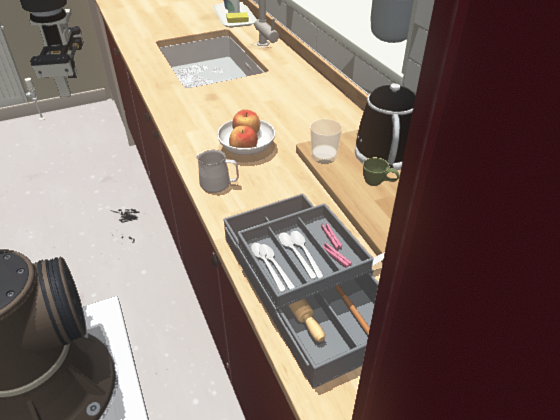

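Top view: the tray's four corners are near (292,182), (458,190), (460,270) and (290,263). The upper tray is mid-tray. The pin handles show at (315,244) and (418,250) in the near lane, with the spoon in the far lane. Side view agrees. The jug and bowl stand to the left.

Plan: push the upper tray to -y from its +y end wall, with the fingers closing across x.

```bash
python3 -m handwheel '[{"delta_pos":[0.69,-0.98,0],"dr":[0,0,-7.1]},{"delta_pos":[0.69,-0.98,0],"dr":[0,0,-7.1]},{"delta_pos":[0.69,-0.98,0],"dr":[0,0,-7.1]},{"delta_pos":[0.69,-0.98,0],"dr":[0,0,-7.1]},{"delta_pos":[0.69,-0.98,0],"dr":[0,0,-7.1]},{"delta_pos":[0.69,-0.98,0],"dr":[0,0,-7.1]},{"delta_pos":[0.69,-0.98,0],"dr":[0,0,-7.1]},{"delta_pos":[0.69,-0.98,0],"dr":[0,0,-7.1]},{"delta_pos":[0.69,-0.98,0],"dr":[0,0,-7.1]},{"delta_pos":[0.69,-0.98,0],"dr":[0,0,-7.1]}]' 0.045 20
python3 -m handwheel '[{"delta_pos":[0.69,-0.98,0],"dr":[0,0,0]},{"delta_pos":[0.69,-0.98,0],"dr":[0,0,0]},{"delta_pos":[0.69,-0.98,-0.3],"dr":[0,0,0]},{"delta_pos":[0.69,-0.98,-0.3],"dr":[0,0,0]},{"delta_pos":[0.69,-0.98,-0.3],"dr":[0,0,0]},{"delta_pos":[0.69,-0.8,-0.3],"dr":[0,0,0]},{"delta_pos":[0,0,0],"dr":[0,0,0]}]'
python3 - <<'E'
from h import *
im=cv2.imread("pics/t0.png")[160:290,270:480];cv2.imwrite("pics/t0c.png",cv2.resize(im,None,fx=3.8,fy=3.8,interpolation=cv2.INTER_CUBIC))
for p in [(292,182),(458,190),(460,270),(290,263)]: print(at("top",p,.065))
E
```

```text
t: 2.1
eef_pos: [0.3778, 0.358, 0.2459]
ee_rot: [-3.141, 0.001, -1.499]
force: [0.3, 0.4, 0.3]
width: 0.0423
gripper_force: 0.0
t: 2.8
eef_pos: [0.5023, 0.1854, 0.2082]
ee_rot: [3.14, -0.001, -1.497]
force: [-0.3, -0.2, -1.1]
width: 0.0419
gripper_force: 0.0
[0.5888 0.2258 0.065 ]
[ 0.6112 -0.1735  0.065 ]
[ 0.4138 -0.1781  0.065 ]
[0.3884 0.2096 0.065 ]
```

View pics/t0c.png

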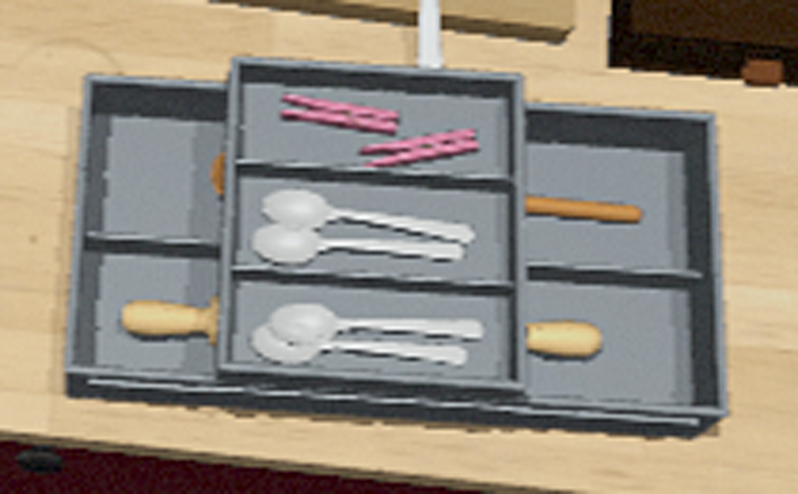

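Crop: the tray rim corners are at about (86,76), (715,115), (722,412) and (68,375). The upper tray's +y end wall runs from (232,60) to (218,372). The pin spans (122,318) to (602,340) in crop pixels.

```bash
python3 - <<'E'
from h import *
f=lambda p,z: at("top",(p[0]/3.8+270,p[1]/3.8+160),z)
C=np.array([f(p,.065) for p in [(86,76),(715,115),(722,412),(68,375)]]);print(C,C.mean(0))
print([f(p,.102) for p in [(232,60),(522,75),(522,388),(218,372)]])
print([f(p,.021) for p in [(122,318),(602,340)]])
M=np.array([[98,200],[98,-200],[-98,-200],[-98,200]])/1e3
Q=C[:,:2]-C[:,:2].mean(0);th=np.arctan2((M[:,0]*Q[:,1]-M[:,1]*Q[:,0]).sum(),(M*Q).sum());print("yaw",np.degrees(th))
E
```

```text
[[ 0.5942  0.2248  0.065 ]
 [ 0.6105 -0.1739  0.065 ]
 [ 0.4175 -0.1781  0.065 ]
 [ 0.398   0.2155  0.065 ]] [0.50505  0.022075 0.065   ]
[array([0.599 , 0.1349, 0.102 ]), array([ 0.6083, -0.044 ,  0.102 ]), array([ 0.4092, -0.0502,  0.102 ]), array([0.3997, 0.1274, 0.102 ])]
[array([0.45  , 0.1864, 0.021 ]), array([ 0.4682, -0.1163,  0.021 ])]
yaw 2.4706757386694425
```

```bash
python3 -m handwheel '[{"delta_pos":[0,0,-0.8],"dr":[0,0,0]},{"delta_pos":[0,0,-0.8],"dr":[0,0,0]},{"delta_pos":[0,0,-0.8],"dr":[0,0,0]},{"delta_pos":[0,0,-0.8],"dr":[0,0,0]},{"delta_pos":[0,0,-0.4],"dr":[0,0,0]},{"delta_pos":[0,-0.5,0],"dr":[0,0,0]},{"delta_pos":[0,-0.5,0],"dr":[0,0,0]},{"delta_pos":[0,-0.5,0],"dr":[0,0,0]},{"delta_pos":[0,-0.5,0],"dr":[0,0,0]},{"delta_pos":[0,-0.5,0],"dr":[0,0,0]}]'
python3 -m handwheel '[{"delta_pos":[0,-0.5,0],"dr":[0,0,0]},{"delta_pos":[0,-0.5,0],"dr":[0,0,0]},{"delta_pos":[0.1,-0.5,0],"dr":[0,0,0]},{"delta_pos":[0.1,-0.5,0],"dr":[0,0,0]},{"delta_pos":[0,-0.4,0],"dr":[0,0,0]},{"delta_pos":[0,-0.2,0],"dr":[0,0,0]}]'
```

```text
t: 3.8
eef_pos: [0.5025, 0.1125, 0.1027]
ee_rot: [-3.138, 0.002, -1.494]
force: [3.0, 3.3, 0.3]
width: 0.042
gripper_force: 1.4
t: 4.4
eef_pos: [0.5066, 0.0336, 0.1013]
ee_rot: [3.14, -0.0, -1.495]
force: [-0.7, 2.1, -0.8]
width: 0.0418
gripper_force: 0.9
```

```bash
for i in 1 2 3; do python3 -m handwheel '[{"delta_pos":[0,-0.1,0],"dr":[0,0,0]},{"delta_pos":[0,-0.1,0],"dr":[0,0,0]}]' | egrep "eef|force: \["; done
```

```text
eef_pos: [0.5069, 0.0288, 0.1013]
force: [-0.5, 1.2, -0.9]
eef_pos: [0.5072, 0.0232, 0.1015]
force: [-0.3, 1.8, -1.2]
eef_pos: [0.5075, 0.0197, 0.1016]
force: [-11.1, 33.3, 5.5]
```

```bash
python3 -m handwheel '[{"delta_pos":[0,0.3,0],"dr":[0,0,0]},{"delta_pos":[0,0.7,0.5],"dr":[0,0,0]},{"delta_pos":[0,1,1],"dr":[0,0,0]},{"delta_pos":[0,1,1],"dr":[0,0,0]},{"delta_pos":[0,1,1],"dr":[0,0,0]},{"delta_pos":[0,1,0],"dr":[0,0,0]},{"delta_pos":[0,1,0],"dr":[0,0,0]},{"delta_pos":[0,1,0],"dr":[0,0,0]},{"delta_pos":[0,1,0],"dr":[0,0,0]},{"delta_pos":[0,0,0],"dr":[0,0,0]}]' | grep eef
python3 - <<'E'
from h import *
save("top","t1");save("side","s1")
im=np.vstack([cv2.resize(cv2.imread("pics/t1.png")[160:290,270:480],None,fx=3,fy=3,interpolation=2)])
cv2.imwrite("pics/t1c.png",im)
for c in("top","side"):
  for q,z in dict(rolling_pin=.021,pin_end_a=.021,lane_a=.004,utensil_tray=0,upper_mid=.102,milk_jug=0).items():
    for r in mark_of(c,q)[:2]: print(c,q,round(r["conf"],2),np.round(r["location"]),at(c,r["location"],z))
E
```

```text
eef_pos: [0.5078, 0.2601, 0.2066]
top rolling_pin 0.64 [360. 243.] [0.4672 0.0482 0.021 ]
top pin_end_a 0.76 [306. 241.] [0.4586 0.177  0.021 ]
top lane_a 0.97 [369. 246.] [0.467 0.023 0.004]
top lane_a 0.89 [370. 214.] [0.5503 0.0258 0.004 ]
top utensil_tray 0.54 [370. 249.] [0.4599 0.0212 0.    ]
top upper_mid 0.67 [425. 218.] [ 0.5171 -0.0862  0.102 ]
side rolling_pin 0.78 [280. 281.] [0.4573 0.0427 0.021 ]
side pin_end_a 0.79 [251. 232.] [0.4556 0.1989 0.021 ]
side utensil_tray 0.7 [306. 286.] [0.5086 0.0268 0.    ]
side milk_jug 0.65 [219. 181.] [0.4578 0.4326 0.    ]
```

View pics/t1c.png

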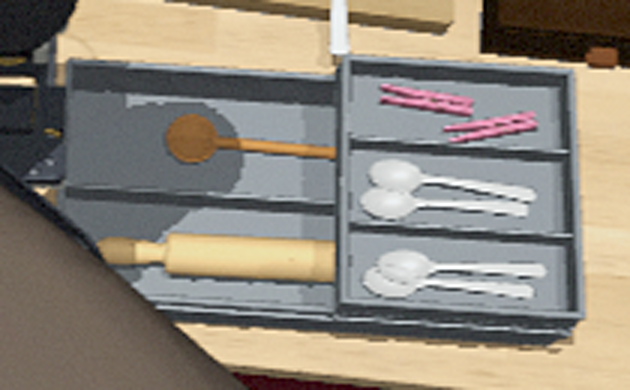

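View pics/s1.png

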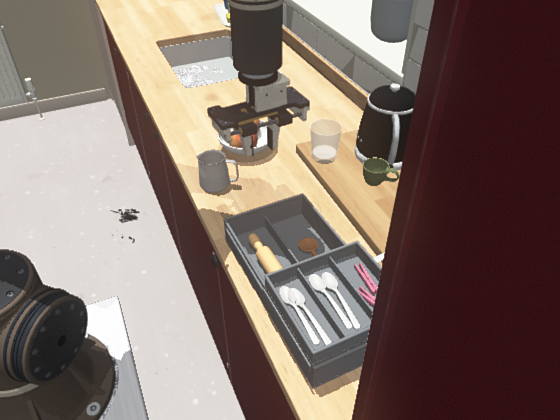

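The upper tray is hard against the -y end, leaving its full gap. In the t1c crop the barrel spans (168,256) to beyond (335,260), its sides at rows 238 and 277, with the +y handle end near (100,248). The divider top runs from (65,190) to (335,205).

```bash
python3 - <<'E'
from h import *
f=lambda p,z: at("top",(p[0]/3+270,p[1]/3+160),z)
print("barrel end",f((167,255),.021),"axis",f((200,256),.021),f((250,257.5),.021),f((320,261),.021),"end",f((98,249),.021))
print("sides",f((250,238),.021),f((250,277),.021))
print("div",f((65,190),.036),f((250,199),.036),f((335,205),.036))
print("upper wall",f((342,60),.102),f((338,312),.102))
print("far wall",f((200,72),.065),"near rim outer",f((250,307),.065),f((335,314),.065))
E
```

```text
barrel end [0.4528 0.1297 0.021 ] axis [0.4549 0.1033 0.021 ] [0.4579 0.0634 0.021 ] [0.461  0.0075 0.021 ] end [0.4519 0.1852 0.021 ]
sides [0.4742 0.0645 0.021 ] [0.4418 0.0623 0.021 ]
div [0.4937 0.2163 0.036 ] [0.5021 0.0681 0.036 ] [5.043e-01 1.000e-04 3.600e-02]
upper wall [0.6017 0.0105 0.102 ] [0.399  0.0042 0.102 ]
far wall [0.5953 0.118  0.065 ] near rim outer [0.4056 0.0653 0.065 ] [4.071e-01 4.000e-04 6.500e-02]
```

```bash
python3 -m handwheel '[{"delta_pos":[-0.25,-0.9,0],"dr":[0,0,-1.2]},{"delta_pos":[-0.25,-0.9,0],"dr":[0,0,0]},{"delta_pos":[-0.25,-0.9,0],"dr":[0,0,0]},{"delta_pos":[-0.25,-0.9,0],"dr":[0,0,0]},{"delta_pos":[-0.25,-0.9,0],"dr":[0,0,0]},{"delta_pos":[-0.25,-0.9,-0.5],"dr":[0,0,0]},{"delta_pos":[-0.25,-0.9,-0.8],"dr":[0,0,0]},{"delta_pos":[0,0,-0.8],"dr":[0,0,0]},{"delta_pos":[0,0,-0.8],"dr":[0,0,0]},{"delta_pos":[0,0,0],"dr":[0,0,0]}]'
```

```text
t: 7.7
eef_pos: [0.4531, 0.067, 0.1173]
ee_rot: [3.137, -0.002, -1.516]
force: [-0.5, 0.3, 1.0]
width: 0.0421
gripper_force: 0.0
```

```bash
python3 -m handwheel '[{"delta_pos":[0.1,0.1,-0.5],"dr":[0,0,0]},{"delta_pos":[0,0,-0.5],"dr":[0,0,0]},{"delta_pos":[0,0,-0.5],"dr":[0,0,0]},{"delta_pos":[0,0,-0.4],"dr":[0,0,0]},{"delta_pos":[0,0,0],"dr":[0,0,0]}]'
python3 - <<'E'
from h import *
save("top","t2");save("side","s2")
s=cv2.imread("pics/s2.png")[190:310,210:350]
t=cv2.imread("pics/t2.png")[160:280,280:420]
cv2.imwrite("pics/c2.png",cv2.resize(np.hstack([s,t]),None,fx=2.8,fy=2.8,interpolation=2))
E
```

```text
t: 8.2
eef_pos: [0.4577, 0.0712, 0.0623]
ee_rot: [3.14, -0.001, -1.515]
force: [0.3, -0.1, 0.4]
width: 0.0418
gripper_force: 0.0
```

View pics/c2.png

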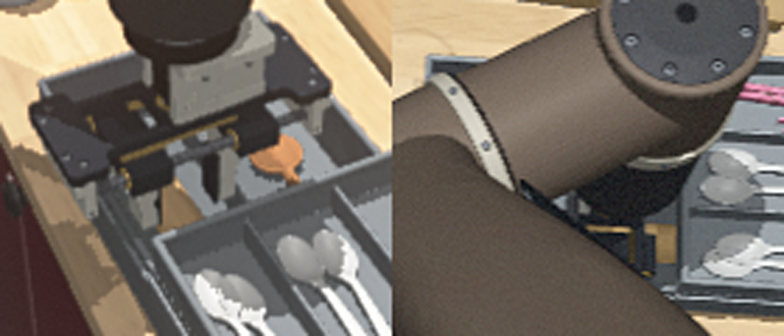

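The left half of the picture (side view) shows the fingers straddling the barrel, left finger inside the near wall and right one before the divider. I'll descend slowly with a 1.5 mm trim.

```bash
python3 -m handwheel '[{"delta_pos":[-0.05,0,-0.2],"dr":[0,0,0]},{"delta_pos":[0,0,-0.2],"dr":[0,0,0]},{"delta_pos":[0,0,-0.1],"dr":[0,0,0]},{"delta_pos":[0,0,0],"dr":[0,0,0]}]'
```

```text
t: 8.7
eef_pos: [0.4561, 0.071, 0.0472]
ee_rot: [3.141, -0.0, -1.515]
force: [0.3, 0.2, 0.5]
width: 0.0417
gripper_force: 0.0
```

```bash
python3 -m handwheel '[{"delta_pos":[0,0,-0.2],"dr":[0,0,0]},{"delta_pos":[0,0,-0.2],"dr":[0,0,0]},{"delta_pos":[0,0,-0.1],"dr":[0,0,0]},{"delta_pos":[0,0,0],"dr":[0,0,0]}]'
```

```text
t: 9.1
eef_pos: [0.456, 0.0709, 0.0319]
ee_rot: [3.14, -0.001, -1.515]
force: [0.5, -0.7, -0.2]
width: 0.0416
gripper_force: 0.0
```

Free so far. Down a last 4 mm, then grip.

```bash
python3 -m handwheel '[{"delta_pos":[0,0,-0.1],"dr":[0,0,0]},{"delta_pos":[0,0,-0.03],"dr":[0,0,0]},{"delta_pos":[0,0,0],"dr":[0,0,0]}]'; python3 -m handwheel '[{"delta_pos":[0,0,0],"dr":[0,0,0]},{"delta_pos":[0,0,0],"dr":[0,0,0]},{"delta_pos":[0,0,0],"dr":[0,0,0]},{"delta_pos":[0,0,0],"dr":[0,0,0]},{"delta_pos":[0,0,0],"dr":[0,0,0]},{"delta_pos":[0,0,0],"dr":[0,0,0]}]' 1 45
```

```text
t: 9.4
eef_pos: [0.4563, 0.0712, 0.0286]
ee_rot: [3.141, -0.0, -1.515]
force: [-0.7, -0.3, -0.4]
width: 0.0421
gripper_force: 0.0
t: 10.0
eef_pos: [0.4566, 0.0713, 0.0288]
ee_rot: [-3.141, 0.0, -1.515]
force: [1.1, -1.0, 1.9]
width: 0.0331
gripper_force: 45.0
```

```bash
python3 -m handwheel '[{"delta_pos":[0,0,0.07],"dr":[0,0,0]},{"delta_pos":[0,0,0],"dr":[0,0,0]},{"delta_pos":[-0.01,0.2,0],"dr":[0,0,0]},{"delta_pos":[-0.015,0.2,0],"dr":[0,0,0]},{"delta_pos":[-0.01,0.2,0],"dr":[0,0,0]},{"delta_pos":[-0.01,0.2,0],"dr":[0,0,0]},{"delta_pos":[0,0,0],"dr":[0,0,0]},{"delta_pos":[0,0,0],"dr":[0,0,0]}]'
```

```text
t: 10.8
eef_pos: [0.4549, 0.0954, 0.0307]
ee_rot: [3.141, -0.0, -1.514]
force: [0.5, -0.4, -1.1]
width: 0.0329
gripper_force: 45.0
```

```bash
python3 -m handwheel '[{"delta_pos":[0,-0.02,0.16],"dr":[1.6,0.1,0]},{"delta_pos":[0,-0.02,0.16],"dr":[1.6,0.1,0]},{"delta_pos":[0,-0.03,0.16],"dr":[1.6,0.1,0]},{"delta_pos":[0,-0.03,0.16],"dr":[1.6,0.1,0]},{"delta_pos":[0,0,0],"dr":[0,0,0]}]'
```

```text
t: 11.3
eef_pos: [0.4555, 0.0918, 0.0505]
ee_rot: [-3.141, 0.113, -1.516]
force: [1.3, 0.6, -1.6]
width: 0.0326
gripper_force: 45.0
```

```bash
python3 -m handwheel '[{"delta_pos":[0,-0.03,0.16],"dr":[1.65,0.1,0]},{"delta_pos":[0,-0.03,0.16],"dr":[1.65,0.1,0]},{"delta_pos":[0,-0.03,0.16],"dr":[1.65,0.1,0]},{"delta_pos":[0,-0.03,0.15],"dr":[1.65,0.1,0]},{"delta_pos":[0,0,0],"dr":[0,0,0]}]'
python3 - <<'E'
from h import *
save("side","s3");cv2.imwrite("pics/s3c.png",cv2.resize(cv2.imread("pics/s3.png")[150:390,190:400],None,fx=2.4,fy=2.4,interpolation=2))
E
```

```text
t: 11.8
eef_pos: [0.4553, 0.088, 0.069]
ee_rot: [3.141, 0.227, -1.517]
force: [0.2, 0.1, -2.0]
width: 0.0329
gripper_force: 45.0
```

View pics/s3c.png

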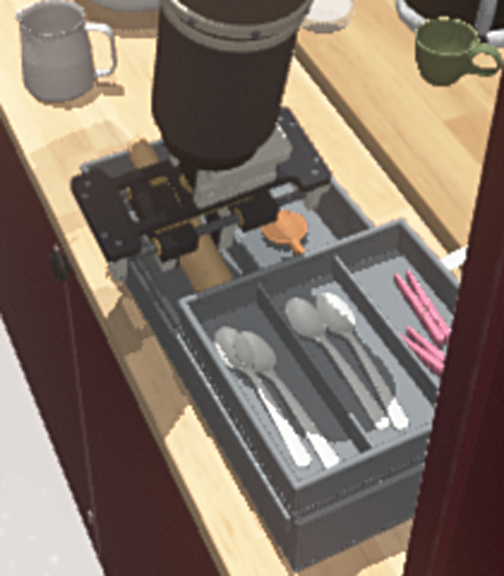

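The pin is tilted with its +y end at about (145,150) in the crop, above the rim. The measured force is weight only. Now I'll slide it out along its own axis.

```bash
python3 -m handwheel '[{"delta_pos":[-0.025,0.49,0.113],"dr":[0,0,0]},{"delta_pos":[-0.025,0.49,0.113],"dr":[0,0,0]},{"delta_pos":[-0.025,0.49,0.113],"dr":[0,0,0]},{"delta_pos":[-0.025,0.49,0.113],"dr":[0,0,0]}]'
```

```text
t: 12.25
eef_pos: [0.4516, 0.1478, 0.082]
ee_rot: [3.14, 0.226, -1.515]
force: [-0.8, -0.5, -1.7]
width: 0.0331
gripper_force: 45.0
```

```bash
python3 -m handwheel '[{"delta_pos":[-0.025,0.49,0.113],"dr":[0,0,0]},{"delta_pos":[-0.025,0.49,0.113],"dr":[0,0,0]},{"delta_pos":[-0.025,0.49,0.113],"dr":[0,0,0]},{"delta_pos":[-0.025,0.49,0.113],"dr":[0,0,0]},{"delta_pos":[0,0,0],"dr":[0,0,0]}]'
```

```text
t: 12.75
eef_pos: [0.4489, 0.2076, 0.096]
ee_rot: [3.141, 0.226, -1.513]
force: [0.7, -0.1, -1.7]
width: 0.0332
gripper_force: 45.0
```

Low end is now about 20 mm past the upper tray's edge. Lift straight, then level.

```bash
python3 -m handwheel '[{"delta_pos":[0,0,0.4],"dr":[0,0,0]},{"delta_pos":[0,0,0.7],"dr":[0,0,0]},{"delta_pos":[0,0,0.8],"dr":[0,0,0]},{"delta_pos":[0,0,0.8],"dr":[0,0,0]},{"delta_pos":[0,0,0.8],"dr":[0,0,0]},{"delta_pos":[0,0,0.8],"dr":[0,0,0]},{"delta_pos":[0,0,0.5],"dr":[0,0,0]},{"delta_pos":[0,0,0.2],"dr":[0,0,0]},{"delta_pos":[0,0,0],"dr":[0,0,0]}]'
python3 -m handwheel '[{"delta_pos":[0,0,0],"dr":[-2.6,-0.15,0]},{"delta_pos":[0,0,0],"dr":[-2.6,-0.15,0]},{"delta_pos":[0,0,0],"dr":[-2.6,-0.15,0]},{"delta_pos":[0,0,0],"dr":[-2.6,-0.15,0]},{"delta_pos":[0,0,0],"dr":[-2.6,-0.15,0]},{"delta_pos":[0,0,0],"dr":[0,0,0]},{"delta_pos":[0,0,0],"dr":[0,0,0]},{"delta_pos":[0,0,0],"dr":[0,0,0]}]' - 55
python3 - <<'E'
from h import *
save("side","s4");cv2.imwrite("pics/s4c.png",cv2.resize(cv2.imread("pics/s4.png")[60:330,150:420],None,fx=2.2,fy=2.2,interpolation=2))
c="side"
for r in mark_of(c,"pin_end_a")[:2]: print(r, at(c,r["location"],.238))
E
```

```text
t: 13.65
eef_pos: [0.4491, 0.2058, 0.2467]
ee_rot: [3.142, 0.228, -1.515]
force: [-0.5, 0.1, -1.4]
width: 0.0328
gripper_force: 45.0
t: 14.45
eef_pos: [0.4488, 0.2059, 0.2455]
ee_rot: [3.14, 0.001, -1.515]
force: [1.0, 0.3, -1.7]
width: 0.0328
gripper_force: 55.0
{'location': [285.6, 203.9], 'conf': 0.95} [0.4588 0.0247 0.238 ]
```

View pics/s4c.png

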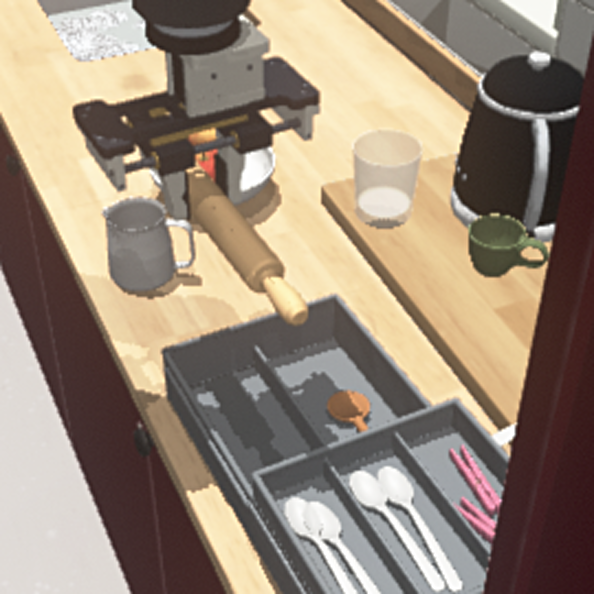

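The pin is held level: its near end at crop (290,305) matches z of about 0.24 m at the expected place. The spoon is still in the tray, and the jug and bowl are where they were.

```bash
python3 -c "
from station import *
print(job_done())"
```

```text
the job is handed in; nothing more can be done
None
```

The job is handed in (no verdict came back): at about 14.5 s the rolling pin was out through the gap and held still and level about 0.24 m above the worktop, with the spoon still in the tray and the bowl and jug not touched.

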